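# Slide the battery box home and start the charge

### The arm

A 7-joint arm with a two-finger parallel gripper is mounted at the origin on the work surface. World frame = base frame: x ahead of the robot, y to its left, z up, the work surface at z = 0. Lengths are in m, angles in rad, forces in N, time in s.
With the tool pointing down it reaches from about 0.35 to 0.9 m from the base axis. Payload 8.1 kg.
Tool frame: the origin (TCP) lies at the very end of the fingers, on their centre line; the grasp point (between the pads) lies 19 mm behind it; z points along the fingers, x is the direction in which the jaws open and shut, and the axes are right-handed (so a half turn about z gives the same grasp; the last joint's range is limited). The gripper opens to 92 mm and grips with 3 to 60 N. Pads are 19 mm wide; open, the fingers measure 130 mm over their backs; the gripper's body (75 mm by 190 mm) begins 47 mm behind the grasp point.
Start: joints at [-1.232, 0.434, 0.025, 1.573, -0.012, 1.134, -0.075], TCP at [0.267, 0.565, 0.189] pointing down, gripper open.
Joint ranges: [-2.62, 2.62], [-0.44, 2.09], [-1.27, 1.32], [0.08, 2.57], [-1.32, 4.46], [0.12, 2], [-2.74, 2.74]. Speed limits (rad/s): [2.22, 2.22, 3.01, 3.01, 3.14, 3.14, 3.14].

### API

Orientations are given as a rotation vector (axis times angle).
In Python, from cell import status, viewer, arm gives the robot as it stands.
- The arm moves only by the tool jog_arm, never from a script. Its argument "commands" is text: rows parted by semicolons, each of 7 numbers parted by spaces: the closure, from -1 (fully open) to 1 (shut), then the shift along the world's x, y, z normalised to -1 to 1, where 1 is 0.3 m, then the turn, a rotation vector about the world's x, y, z normalised to -1 to 1, where 1 is 2 pi rad. In form: jaw dx dy dz wx wy wz; .... A call has exactly 5 rows; each row shifts and turns the commanded pose from where the row before left it; what a row does not reach is not made up. A row lasts 1/10 s, in which the tool goes at most 50 mm and 8.59 degrees, less where a joint would pass 70% of its speed; a pose out of reach is approached as far as the arm can. A call with a number of a shift or a turn outside -1 to 1 is refused whole. A call with a gripper value outside its range is refused whole. The fingers move at their own pace and stop on an object; "force" is the grip in N (left out, the last holds). Time passes only in rows, so rows that do not move let the fingers close, or fill a call up. It gives the time, the measured TCP pose, the force and the opening at its end, in the units of the state.
- status.observe(): the state, without advancing time (a new reading comes with each control period).
- viewer.get_image(name): name is "scene" or "top"; returns a dict with "pixels" (420x560x3 uint8, red, green, blue), "z_map" (420x560 float32, m along the optical axis (not along the pixel's ray), 0 where there is no reading), "camera_matrix" (3x3 intrinsics, pixels), "R" (3x3) and "t" (3): a world point X has camera coordinates R X + t. Camera axes: x right, y down, z forward; pixel columns grow to the right and rows downward; lengths in m; the calibration is good to about 2 mm. A picture is of the moment at which its call begins.
- arm.sign_off(): hands the job in, once; it reports no verdict.
The state is a dict: "clock": time; "joints": joint angles; "dq": joint speeds; "joint_efforts": joint torques, N m; "position": TCP position; "ee_rot": TCP orientation; "force": force on the tool from outside, world axes, zero at the start; "ft_torque": the same for the moment, N m; "width": opening from 0.0 (shut) to 1.0 (fully open).
Only numpy, scipy, OpenCV 4.12 (cv2) and the standard library are available. Lean on these libraries where they do the work, as an engineer would, in place of code of your own. Each camera call takes 0.05 s, during which the arm holds its last target. There are 200 camera calls.

### The job

Put the tall battery box on charge: slide it along the bench into the charging dock until its flat face sits flush against the dock's back stop, then press the push button on the station behind the dock all the way down and let it spring back up. The box is heavy and narrow and topples if pushed high, so push it down at its base; keep it upright on the bench all the way, do not lift it or touch its carry handle, and leave everything else where it stands.

Things in the scene. Friction and masses are not known exactly. Their poses are not given: they have to be found in the camera images.
- battery_box: Tall grey box with a 50 mm black base, loose on the bench: 80 mm deep (x), 130 wide (y), 190 tall, steel handle on top. 1.2 to 2.1 kg, friction 0.5 to 0.7: 6 to 15 N slide it. Flat upright faces. Pushed along x above 55 mm it may tip, above 85 mm it does; at 15 to 40 mm it slides. Origin: centre of underside; x points into the dock (within 0.25 rad of the dock's x). Push its -x face, 40 mm from the origin.
- carry_handle: Steel bail handle fixed on top of the battery box, a 12 mm bar, 90 mm long along the box's y, its bar 212 mm above the bench. Not to be touched. Origin: middle of the box's top face.
- dock: Charging dock fixed to the bench: grey housing 60 mm deep, 210 wide, 70 tall; its front face is the back stop. Two rails, 30 mm tall, 158 apart inside, reach 55 mm out from the stop, then flare for 25 more. No floor: the box slides on the bench. Origin: foot of the middle of the stop's face; x is the way the box goes in, world +y within 0.2 rad (mouth looks to the robot's right); z up.
- dock_home (a point): Where the battery box's origin is when it is fully home: on the bench, 40 mm in front of the middle of the stop's face. Same axes as the dock; the box is home with its x along this x.
- station: Grey push-button station fixed to the bench behind the dock, a block 70 x 70 mm, 60 mm tall, one round button on top. About 170 mm beyond the stop's face, 60 mm to either side of the dock's middle line; a tin stands in the other place. Origin: centre of its underside.
- start_button_top (a point): Centre of the top of the round black push button (32 mm across) on the station, about 78 mm above the bench; it moves with the button.
- start_button (a joint): Travel of the push button, 0 (up) to 0.006 m (fully down), pressed straight down. A spring returns it; it needs about 1.5 N to start and 4.5 N to go fully down.
- tin: Bystander: upright steel tin with a paper band, 70 mm across, 90 mm tall, loose, in the place beside the station. Origin: centre of its underside.
- screw_jar: Bystander: glass jar with a steel lid, 60 mm across, 75 mm tall, loose, beside the dock on the side away from the robot. Origin: centre of its underside.
- screwdriver: Bystander: screwdriver lying across the bench behind the station and the tin. Origin: underside, near its middle.
- wrench: Bystander: steel wrench lying across the bench beyond the screwdriver. Origin: underside, near its middle.
- carton: Bystander: closed cardboard carton 90 x 70 x 55 mm, loose, behind the dock on the side away from the robot. Origin: centre of its underside.
- bearing: Bystander: steel ring 52 mm across, 18 mm tall, lying beside the dock's housing on the far side. Origin: centre of its underside.
- bolt_cup: Bystander: open dark steel cup 70 mm across, 70 mm tall, loose, on the far side of the box's path. Origin: centre of its underside.

How it is judged:
By the outcome, as a careful person would: the job done as asked, in the order asked, and still so for the second after the job is handed in, with the robot touching nothing.
It also fails if it takes over 64 s, if anything falls off the work surface, if the arm or the gripper's body presses on something with over 40 N, if the wrist force passes 120 N, or if a joint passes its speed limit or range.

## Working session

There is one attempt and no reset: what is moved stays moved. The work goes in short steps, Python scripts to look and compute and a tool call to move; the robot and the scene stay as the last step left them, time stands still between calls to the robot, and variables do not carry over. Pictures are saved under pics/ and viewed, about 8 in all and at most 12, crops included, and the job is handed in when it is done.

Besides the shell and the picture viewer there is one more tool, called after "Emit:" as name(argument=value, ...) on one line, values as JSON. jog_arm: Moves the arm, as the interface text tells. Scaled input: -1 to 1 covers 0.3 m each way for a shift and 2 pi rad each way for a turn. Its arguments: {"type":"object","properties":{"commands":{"type":"string"},"force":{"type":"number"}},"required":["commands"]}

```bash
mkdir -p pics; ls; cat > h.py <<'E'
import numpy as np, cv2
from cell import status, viewer, arm
def shot(n,fn=None):
    d=viewer.get_image(n)
    if fn: cv2.imwrite('pics/'+fn,cv2.cvtColor(d['pixels'],cv2.COLOR_RGB2BGR))
    K=d['camera_matrix'];z=d['z_map'];v,u=np.mgrid[:420,:560]
    P=np.stack([(u-K[0,2])/K[0,0]*z,(v-K[1,2])/K[1,1]*z,z],-1)
    W=(P-d['t'])@d['R']   # R^T (P-t)
    W[z<=0]=np.nan
    return d,W
def st():
    s=status.observe()
    print({k:np.round(s[k],3).tolist() for k in ('clock','position','ee_rot','force','width','joints')})
    return s
E
python3 - <<'E'
from h import *
st()
for n in('top','scene'):
    d,W=shot(n,n+'0.png'); np.savez(n+'0.npz',W=W,p=d['pixels'],K=d['camera_matrix'],R=d['R'],t=d['t'])
    print(n,d['camera_matrix'].round(1).tolist(),(-d['R'].T@d['t']).round(3))
E
```

```text
pics
{'clock': 0.0, 'position': [0.267, 0.564, 0.188], 'ee_rot': [2.653, 1.68, -0.002], 'force': [0.978, 1.047, 0.11], 'width': 1.002, 'joints': [-1.232, 0.435, 0.025, 1.574, -0.012, 1.134, -0.075]}
top [[380.5, 0.0, 273.6], [0.0, 380.5, 216.1], [0.0, 0.0, 1.0]] [0.493 0.116 1.032]
scene [[538.6, 0.0, 282.7], [0.0, 538.6, 208.7], [0.0, 0.0, 1.0]] [1.237 0.223 1.082]
```

View pics/top0.png

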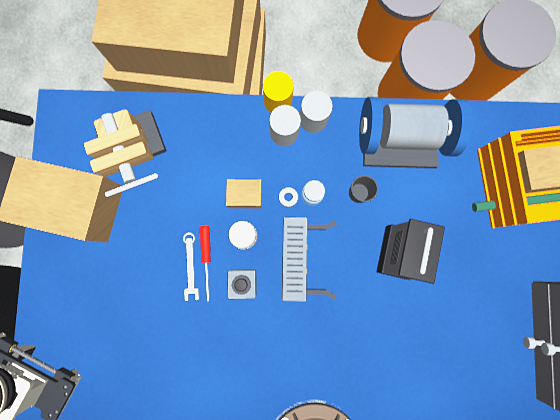

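View pics/scene0.png

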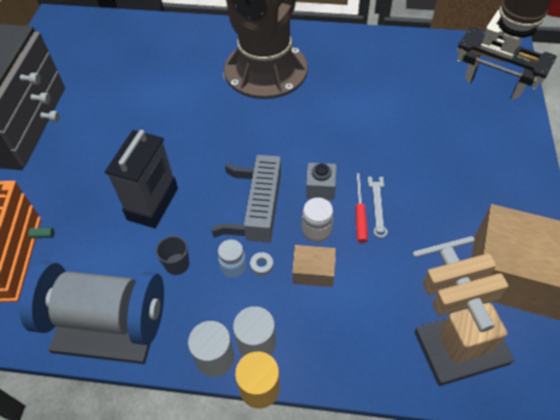

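The top view has world +y to the left and +x up. The box is at about px (412,250), the dock housing at (295,260) with its mouth to the right, the station at (242,284) on the robot side, the tin at (243,235), and the cup at (363,188). Next I'll measure these.

```bash
cat > m.py <<'E'
from h import *
def rect(P): 
    c,(a,b),ang=cv2.minAreaRect(P.astype(np.float32)); return np.round(c,4),np.round((a,b),4),round(ang,2),round(np.deg2rad(ang),3)
def sel(W,zr,xr,yr):
    m=(W[...,2]>zr[0])&(W[...,2]<zr[1])&(W[...,0]>xr[0])&(W[...,0]<xr[1])&(W[...,1]>yr[0])&(W[...,1]<yr[1])
    m=m.astype(np.uint8);n,l,s,_=cv2.connectedComponentsWithStats(m)
    k=1+np.argmax(s[1:,4]); return W[l==k],s[k]
E
python3 - <<'E'
from m import *
for n in('top','scene'):
    W=np.load(n+'0.npz')['W']; print(n)
    for nm,zr,xr,yr in [('bench',(-.02,.02),(.3,.5),(-.2,.0)),('boxtop',(.18,.2),(.2,.8),(-.5,-.1)),('handle',(.203,.23),(.2,.8),(-.5,-.1)),('boxlow',(.005,.18),(.2,.62),(-.5,-.1)),
      ('dock',(.06,.08),(.3,.8),(-.1,.15)),('rails',(.02,.04),(.3,.8),(-.14,.02)),('station',(.052,.066),(.3,.45),(.1,.35)),('button',(.07,.085),(.3,.44),(.1,.35)),('tin',(.08,.1),(.4,.6),(.1,.3)),('cup',(.06,.08),(.55,.7),(-.3,0)),('jar',(.065,.085),(.53,.7),(-.05,.1))]:
        try:
            P,s=sel(W,zr,xr,yr); print(nm,s.tolist(),'medz',np.median(P[:,2]).round(4),rect(P[:,:2]),P[:,:2].min(0).round(3),P[:,:2].max(0).round(3))
        except Exception as e: print(nm,'none')
E
```

```text
top
bench [316, 256, 77, 78, 5374] medz 0.0006 (array([ 0.4, -0.1]), array([0.1999, 0.1998]), 0.03, np.float64(0.0)) [ 0.3 -0.2] [ 0.5 -0. ]
boxtop [398, 219, 47, 65, 1860] medz 0.1905 (array([ 0.5153, -0.2083]), array([0.0802, 0.13  ]), 78.5, np.float64(1.37)) [ 0.446 -0.259] [ 0.585 -0.157]
handle [417, 228, 16, 47, 292] medz 0.2172 (array([ 0.5149, -0.2081]), array([0.0124, 0.1011]), 78.26, np.float64(1.366)) [ 0.465 -0.222] [ 0.565 -0.193]
boxlow [377, 222, 35, 58, 1151] medz 0.0963 (array([ 0.5061, -0.1778]), array([0.1472, 0.0649]), 16.42, np.float64(0.287)) [ 0.444 -0.229] [ 0.584 -0.157]
dock [282, 218, 25, 84, 2003] medz 0.0703 (array([0.4886, 0.0648]), array([0.2086, 0.0602]), 0.53, np.float64(0.009)) [0.384 0.034] [0.593 0.096]
rails [310, 290, 27, 10, 130] medz 0.0308 (array([ 0.4032, -0.0138]), array([0.0667, 0.0185]), 78.88, np.float64(1.377)) [ 0.389 -0.047] [0.411 0.02 ]
station [228, 273, 28, 26, 421] medz 0.0598 (array([0.4186, 0.1961]), array([0.063 , 0.0686]), 1.96, np.float64(0.034)) [0.386 0.161] [0.45  0.231]
button [232, 278, 19, 17, 247] medz 0.076 (array([0.
[... 1465 characters left out ...]
3] medz 0.061 (array([0.4198, 0.1973]), array([0.0619, 0.0697]), 2.63, np.float64(0.046)) [0.388 0.161] [0.45  0.233]
button [312, 163, 20, 14, 183] medz 0.0789 (array([0.4209, 0.1983]), array([0.0388, 0.0455]), 5.02, np.float64(0.088)) [0.401 0.175] [0.44  0.221]
tin [303, 198, 30, 28, 628] medz 0.0906 (array([0.5516, 0.1989]), array([0.0663, 0.0666]), 47.09, np.float64(0.822)) [0.517 0.167] [0.586 0.232]
cup [156, 236, 32, 26, 221] medz 0.0695 (array([ 0.6707, -0.1088]), array([0.0697, 0.0581]), 89.59, np.float64(1.564)) [ 0.642 -0.144] [ 0.7   -0.074]
jar [244, 201, 30, 28, 678] medz 0.0713 (array([0.5648, 0.0664]), array([0.07, 0.06]), 1.32, np.float64(0.023)) [0.53  0.036] [0.599 0.097]
```

```bash
python3 - <<'E'
from m import *
d=np.load('top0.npz');W=d['W']
for u,v in [(475,208),(483,207),(490,206),(490,160),(500,220),(540,200),(550,290),(530,349),(541,345),(445,160)]: print(u,v,W[v,u].round(3))
m=(W[...,2]>.03)&(W[...,0]>.2)&(W[...,0]<.75)&(W[...,1]<-.3)&(W[...,1]>-.56)
P=W[m];print(len(P));
for a in np.arange(-.56,-.3,.03):
    q=P[(P[:,1]>=a)&(P[:,1]<a+.03)]; print(round(a,2),len(q),q.min(0).round(3) if len(q) else '',q.max(0).round(3) if len(q) else '')
E
```

```text
475 208 [ 0.636 -0.411  0.034]
483 207 [ 0.638 -0.427  0.043]
490 206 [ 0.642 -0.448  0.039]
490 160 [ 0.76  -0.441  0.058]
500 220 [ 0.605 -0.47   0.044]
540 200 [ 0.662 -0.58   0.038]
550 290 [ 0.431 -0.561  0.086]
530 349 [ 0.271 -0.563  0.   ]
541 345 [ 0.304 -0.519  0.107]
445 160 [ 0.772 -0.348  0.003]
4258
-0.56 904 [ 0.201 -0.56   0.03 ] [ 0.749 -0.53   0.154]
-0.53 787 [ 0.284 -0.53   0.04 ] [ 0.75  -0.5    0.155]
-0.5 250 [ 0.587 -0.5    0.037] [ 0.75  -0.47   0.154]
-0.47 2203 [ 0.587 -0.47   0.03 ] [ 0.75  -0.44   0.155]
-0.44 107 [ 0.628 -0.439  0.03 ] [ 0.653 -0.41   0.044]
-0.41 7 [ 0.63  -0.41   0.032] [ 0.649 -0.408  0.041]
-0.38 0  
-0.35 0  
-0.32 0
```

Emit:
jog_arm(commands="-0.3 0.06 -0.1 0.06 0 0 -0.021; -0.3 0.06 -0.1 0.06 0 0 -0.021; -0.3 0.06 -0.1 0.06 0 0 -0.021; -0.3 0.06 -0.1 0.06 0 0 -0.021; -0.3 0.06 -0.1 0.06 0 0 -0.021")

```text
clock: 0.6
position: [0.3576, 0.4135, 0.2796]
ee_rot: [3.057, 0.722, -0.001]
force: [0.1, 0.7, 1.1]
width: 0.659
```

Emit:
jog_arm(commands="-0.3 0.03 -0.15 0 0 0 -0.021; -0.3 0.03 -0.15 0 0 0 -0.021; -0.3 0.03 -0.15 0 0 0 -0.021; -0.3 0.03 -0.15 0 0 0 -0.021; -0.3 0.03 -0.15 0 0 0 -0.021")

```text
clock: 1.1
position: [0.402, 0.188, 0.2791]
ee_rot: [-3.126, 0.307, 0.001]
force: [1.3, 0.6, 0.2]
width: 0.65
```

Emit:
jog_arm(commands="-0.3 0 -0.16 0 0 0 0; -0.3 0 -0.16 0 0 0 0; -0.3 0 -0.16 0 0 0 0; -0.3 0 -0.16 0 0 0 0; -0.3 0 -0.16 0 0 0 0")

```text
clock: 1.6
position: [0.4016, -0.0519, 0.2792]
ee_rot: [-3.127, 0.299, -0.0]
force: [1.8, 0.9, 0.2]
width: 0.649
```

Emit:
jog_arm(commands="-0.3 0 -0.16 0 0 0 0; -0.3 0 -0.16 0 0 0 0; -0.3 0 -0.16 0 0 0 0; -0.3 0 -0.16 0 0 0 0; -0.3 0 -0.16 0 0 0 0")

```text
clock: 2.1
position: [0.4021, -0.2915, 0.2794]
ee_rot: [-3.127, 0.297, -0.002]
force: [2.1, 0.6, 0.1]
width: 0.652
```

Emit:
jog_arm(commands="-0.3 0.06 0 0 0.021 -0.0045 0; -0.3 0.06 0 0 0.021 -0.0045 0; -0.3 0.06 0 0 0.021 -0.0045 0; -0.3 0.06 0 0 0.021 -0.0045 0; -0.3 0.06 0 0 0.021 -0.0045 0")

```text
clock: 2.6
position: [0.4913, -0.2906, 0.2793]
ee_rot: [-2.462, 0.235, -0.099]
force: [1.0, 1.3, 0.3]
width: 0.65
```

```bash
python3 - <<'E'
from m import *
from scipy.spatial.transform import Rotation as R
s=st(); print(R.from_rotvec(s['ee_rot']).as_matrix().round(3))
d,W=shot('scene','s1.png')
E
```

```text
{'clock': 2.6, 'position': [0.491, -0.291, 0.279], 'ee_rot': [-2.462, 0.235, -0.099], 'force': [1.025, 1.276, 0.254], 'width': 0.65, 'joints': [0.366, 0.639, 0.782, 1.421, -0.826, 1.83, 1.002]}
[[ 0.981 -0.144  0.13 ]
 [-0.194 -0.77   0.608]
 [ 0.013 -0.622 -0.783]]
```

View pics/s1.png

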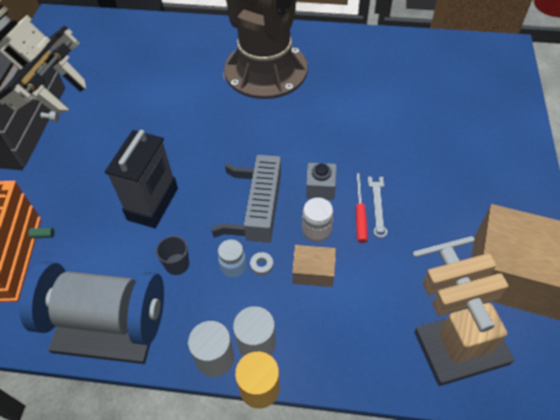

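Emit:
jog_arm(commands="-0.3 0 0 -0.14 0 0 0; -0.3 0 0 -0.14 0 0 0; -0.3 0 0 -0.14 0 0 0; -0.3 0 0 -0.14 0 0 0; -0.3 0 0 -0.14 0 0 0")

```text
clock: 3.15
position: [0.4905, -0.2894, 0.0672]
ee_rot: [-2.468, 0.236, -0.096]
force: [2.1, -0.6, -0.3]
width: 0.651
```

Emit:
jog_arm(commands="-0.3 0.006 0 -0.031 0 0 0; -0.3 0.006 0 -0.031 0 0 0; -0.3 0.006 0 -0.031 0 0 0; -0.3 0.006 0 -0.031 0 0 0; -0.3 0.006 0 -0.031 0 0 0")

```text
clock: 3.65
position: [0.5004, -0.2902, 0.0232]
ee_rot: [-2.469, 0.235, -0.099]
force: [0.1, 0.1, -0.0]
width: 0.649
```

```bash
cat >> m.py <<'E'
from scipy.spatial.transform import Rotation as Ro
def box(fn=None):
    d,W=shot('top',fn)
    P,s=sel(W,(.18,.2),(.2,.8),(-.5,.1)); c,(a,b),ang=cv2.minAreaRect(P[:,:2].astype(np.float32))
    if a>b: ang+=90
    ang=(ang-45)%180+45
    print('box c',np.round(c,4),'dims',np.round((a,b),4),'yaw',round(ang,2),'topz',np.median(P[:,2]).round(4))
    s=st(); M=Ro.from_rotvec(s['ee_rot']).as_matrix(); print('tool x yaw',np.degrees(np.arctan2(M[1,0],M[0,0])).round(2),'tilt',np.degrees(np.arccos(-M[2,2])).round(1),'zdir yaw',np.degrees(np.arctan2(M[1,2],M[0,2])).round(1))
    n=np.array([np.cos(np.radians(ang)),np.sin(np.radians(ang))]); e=s['position'][:2]-np.array(c); print('tcp in box: along',(e@n).round(4),'lat(+ = dock left, -x)',(e@[-n[1],n[0]]).round(4))
    return c,ang,W
E
python3 - <<'E'
from m import *
box('t2.png')
E
```

```text
box c [ 0.5153 -0.2081] dims [0.0804 0.1299] yaw 78.22 topz 0.1904
{'clock': 3.7, 'position': [0.5, -0.289, 0.022], 'ee_rot': [-2.468, 0.235, -0.097], 'force': [1.178, 0.509, -1.64], 'width': 0.653, 'joints': [0.405, 0.916, 0.673, 1.618, -0.96, 1.49, 1.275]}
tool x yaw -11.13 tilt 38.1 zdir yaw 78.0
tcp in box: along -0.0827 lat(+ = dock left, -x) -0.0018
```

View pics/t2.png

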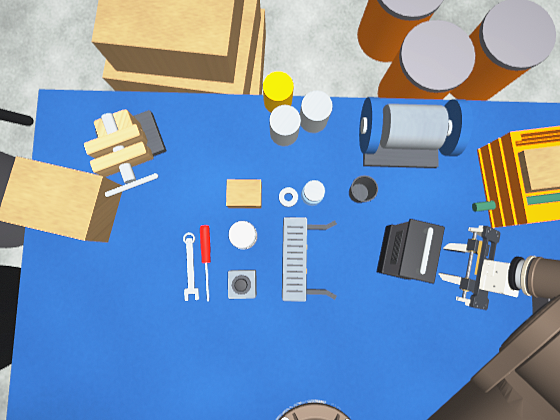

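Emit:
jog_arm(commands="-0.3 0.0034 0.0165 0 0 0 0; -0.3 0.0034 0.0165 0 0 0 0; -0.3 0.0034 0.0165 0 0 0 0; -0.3 0.0034 0.0165 0 0 0 0; -0.3 0.0034 0.0165 0 0 0 0")

```text
clock: 4.2
position: [0.505, -0.2644, 0.023]
ee_rot: [-2.468, 0.236, -0.097]
force: [-0.7, -0.6, -0.3]
width: 0.65
```

```bash
python3 - <<'E'
from m import *
c0=np.array([.5155,-.208]); y0=78.3
# stages: (dist, end yaw)
C=c0.copy(); y=y0; T=[]
tcp=lambda C,y:C-0.047*np.array([np.cos(np.radians(y)),np.sin(np.radians(y))])
prev=tcp(C,y); print('contact tcp',prev)
for dist,y1,n in [(72,103,12),(75,103,12),(40,90.5,8)]:
    dy=(y1-y)/n
    for i in range(n):
        ym=y+dy/2; C=C+dist/n/1e3*np.array([np.cos(np.radians(ym)),np.sin(np.radians(ym))]); y+=dy
    p=tcp(C,y); print('stage end C',C.round(4),'yaw',y,'tcp',p.round(4),'per row norm',((p-prev)/n/.3).round(4),'wz',round(dy/360,4),'rows',n); prev=p
E
```

```text
contact tcp [ 0.505969   -0.25402347]
stage end C [ 0.5147 -0.1366] yaw 103.00000000000004 tcp [ 0.5253 -0.1824] per row norm [0.0054 0.0199] wz 0.0057 rows 12
stage end C [ 0.4978 -0.0635] yaw 103.00000000000004 tcp [ 0.5084 -0.1093] per row norm [-0.0047  0.0203] wz -0.0 rows 12
stage end C [ 0.4931 -0.0238] yaw 90.50000000000004 tcp [ 0.4935 -0.0708] per row norm [-0.0062  0.016 ] wz -0.0043 rows 8
```

Emit:
jog_arm(commands="-0.3 0.002 0.0165 0 0 0 0; -0.3 0.002 0.0165 0 0 0 0; -0.3 0.0054 0.02 0 0 0 0.0057; -0.3 0.0054 0.02 0 0 0 0.0057; -0.3 0.0054 0.02 0 0 0 0.0057")

```text
clock: 4.7
position: [0.5113, -0.2365, 0.0227]
ee_rot: [-2.475, 0.098, -0.05]
force: [-0.2, 0.3, 1.0]
width: 0.65
```

```bash
python3 -c "
from m import *
box()"
```

```text
box c [ 0.5154 -0.2081] dims [0.0805 0.1302] yaw 77.96 topz 0.1905
{'clock': 4.75, 'position': [0.512, -0.235, 0.023], 'ee_rot': [-2.474, 0.093, -0.049], 'force': [1.601, 0.767, 0.312], 'width': 0.652, 'joints': [0.32, 0.896, 0.65, 1.644, -0.933, 1.471, 1.292]}
tool x yaw -4.54 tilt 38.2 zdir yaw 84.6
tcp in box: along -0.0268 lat(+ = dock left, -x) -0.0027
```

```bash
python3 - <<'E'
from m import *
d,W=shot('top'); e,V=shot('scene')
a=cv2.resize(d['pixels'][200:310,370:520],None,fx=4,fy=4,interpolation=cv2.INTER_CUBIC)
b=cv2.resize(e['pixels'][50:230,0:180],None,fx=2.44,fy=2.44,interpolation=cv2.INTER_CUBIC)[:440]
b=cv2.copyMakeBorder(b,0,440-b.shape[0],0,0,cv2.BORDER_CONSTANT)
im=np.hstack([a,b]);im=cv2.resize(im,(800,int(im.shape[0]*800/im.shape[1])))
cv2.imwrite('pics/c3.png',im[...,::-1]); print(im.shape)
s=status.observe()
for f in(d,e):
    for X in (s['position'],[.5154,-.2081,.19],[.5075,-.2475,0],[.5075,-.2475,.19]):
        p=f['camera_matrix']@(f['R']@np.array(X)+f['t']); print((p[:2]/p[2]).round(1))
# points of side face / near tcp heights
for n,Q in(('top',W),('sc',V)):
    m=(Q[...,2]>.01)&(Q[...,2]<.17)&(abs(Q[...,0]-.51)<.08)&(Q[...,1]<-.22)&(Q[...,1]>-.34)
    P=Q[m]; 
    for z in np.arange(.01,.17,.02):
        q=P[(P[:,2]>=z)&(P[:,2]<z+.02)]; print(n,z.round(2),len(q),q[:,:2].min(0).round(3) if len(q) else '',q[:,:2].max(0).round(3) if len(q) else '')
E
```

```text
(338, 800, 3)
[407.7 253.5]
[421.4 250.8]
[408.9 255.2]
[439.4 254.9]
[140.3 195.9]
[134.4 153.3]
[138.4 199.5]
[118. 149.]
top 0.01 1 [ 0.444 -0.229] [ 0.444 -0.229]
top 0.03 5 [ 0.446 -0.23 ] [ 0.446 -0.222]
top 0.05 0  
top 0.07 4 [ 0.448 -0.291] [ 0.475 -0.222]
top 0.09 44 [ 0.442 -0.34 ] [ 0.583 -0.277]
top 0.11 78 [ 0.43 -0.34] [ 0.587 -0.223]
top 0.13 811 [ 0.431 -0.339] [ 0.589 -0.269]
top 0.15 567 [ 0.431 -0.326] [ 0.59  -0.285]
sc 0.01 61 [ 0.571 -0.259] [ 0.584 -0.221]
sc 0.03 65 [ 0.571 -0.258] [ 0.583 -0.221]
sc 0.05 83 [ 0.553 -0.288] [ 0.583 -0.223]
sc 0.07 136 [ 0.471 -0.326] [ 0.581 -0.22 ]
sc 0.09 170 [ 0.471 -0.339] [ 0.59  -0.221]
sc 0.11 164 [ 0.433 -0.34 ] [ 0.59  -0.222]
sc 0.13 726 [ 0.43 -0.34] [ 0.59 -0.22]
sc 0.15 585 [ 0.43 -0.34] [ 0.59 -0.22]
```

View pics/c3.png

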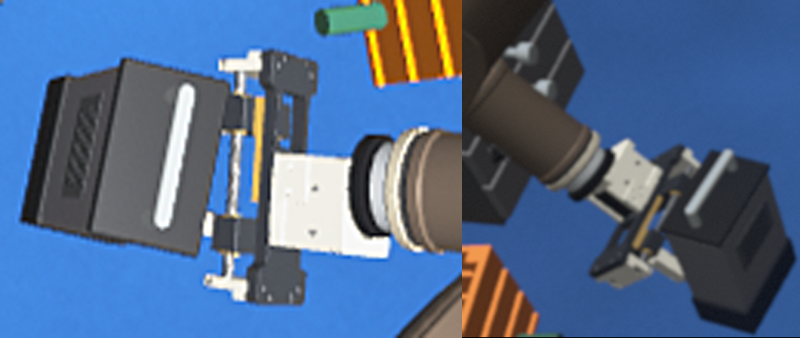

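The crops show the hand upright behind the box's right side with the fingers hidden by the box. The box hasn't moved, though the TCP reads 13 mm past its face. I'll check the hand points in the tool frame against the stated gripper sizes.

```bash
python3 - <<'E'
from m import *
s=status.observe(); M=Ro.from_rotvec(s['ee_rot']).as_matrix(); p=s['position']
for n in('top','scene'):
    d,W=shot(n)
    X=[0,0,0]; q=d['camera_matrix']@d['t']; print(n,'origin px',(q[:2]/q[2]).round(1))
    P=W.reshape(-1,3); C=d['pixels'].reshape(-1,3)
    ok=np.isfinite(P[:,0])&(P[:,2]>.03)
    # exclude box region
    n2=np.array([np.cos(np.radians(78)),np.sin(np.radians(78))]); e=(P[:,:2]-[.5154,-.2081]); al=e@n2; la=e@[-n2[1],n2[0]]
    ok&=~((abs(al)<.043)&(abs(la)<.068))
    T=(P-p)@M; ok&=(abs(T[:,0])<.13)&(abs(T[:,1])<.1)&(T[:,2]>-.25)&(T[:,2]<.03)
    T=T[ok]; print(len(T))
    for a in np.arange(-.24,.03,.02):
        q=T[(T[:,2]>=a)&(T[:,2]<a+.02)]
        if len(q)>3: print(a.round(2),len(q),'x',np.percentile(q[:,0],[2,50,98]).round(3),'y',np.percentile(q[:,1],[2,50,98]).round(3))
E
```

```text
top origin px [313.9 451.9]
3370
-0.24 321 x [-0.042  0.004  0.129] y [-0.043 -0.029  0.099]
-0.22 489 x [-0.05  -0.016  0.033] y [-0.038 -0.029  0.027]
-0.2 197 x [-0.05  -0.018  0.015] y [-0.039 -0.023 -0.015]
-0.18 283 x [-0.05  -0.018  0.014] y [-0.028 -0.023 -0.019]
-0.16 1008 x [-0.093 -0.006  0.09 ] y [-0.037 -0.022  0.031]
-0.14 602 x [-0.089  0.012  0.085] y [-0.038 -0.027  0.032]
-0.12 236 x [-0.086  0.001  0.084] y [-0.039 -0.034 -0.001]
-0.1 29 x [-0.05  -0.039  0.031] y [-0.012 -0.01   0.004]
scene origin px [265.7  69.6]
3550
-0.24 315 x [-0.022  0.026  0.128] y [-0.045 -0.026  0.099]
-0.22 362 x [-0.045  0.012  0.038] y [-0.04  -0.029  0.012]
-0.2 283 x [-0.047  0.002  0.019] y [-0.038 -0.022  0.02 ]
-0.18 326 x [-0.047  0.002  0.018] y [-0.029 -0.022  0.019]
-0.16 844 x [-0.09   0.016  0.096] y [-0.038 -0.022  0.028]
-0.14 690 x [-0.084  0.026  0.094] y [-0.039 -0.025  0.026]
-0.12 322 x [-0.082  0.058  0.089] y [-0.038 -0.027  0.032]
-0.1 85 x [0.032 0.047 0.052] y [-0.015 -0.01   0.007]
-0.08 74 x [0.033 0.047 0.05 ] y [-0.013 -0.008  0.01 ]
-0.06 19 x [0.038 0.047 0.049] y [-0.01   0.001  0.013]
-0.04 5 x [0.066 0.066 0.068] y [-0.027 -0.007 -0.006]
-0.02 14 x [0.066 0.068 0.07 ] y [-0.033 -0.018  0.002]
-0.0 7 x [0.071 0.073 0.074] y [-0.057 -0.048 -0.034]
```

```bash
python3 - <<'E'
from m import *
M=Ro.from_rotvec([2.653,1.68,-.002]).as_matrix(); p=np.array([.2665,.5645,.1885])
for n in('top','scene'):
    f=np.load(n+'0.npz'); W=f['W']; T=((W-p)@M); ok=np.isfinite(W[...,0])&(abs(T[...,0])<.12)&(abs(T[...,1])<.08)&(T[...,2]>-.25)&(T[...,2]<.1)
    for a in np.arange(-.2,.06,.01):
        q=T[ok&(T[...,2]>=a)&(T[...,2]<a+.01)]
        if len(q)>1: print(n,a.round(2),len(q),'x',np.percentile(q[:,0],[0,50,100]).round(3),'y',np.percentile(q[:,1],[0,50,100]).round(3))
    for X in([-.055,0,0],[.055,0,0],[-.055,0,-.04],[.055,0,-.04]):
        q=f['K']@(f['R']@(p+M@X)+f['t']); print(X,(q[:2]/q[2]).round(1))
f=np.load('scene0.npz');a=cv2.resize(f['p'][0:120,430:560],None,fx=5,fy=5,interpolation=cv2.INTER_CUBIC)
cv2.imwrite('pics/c4.png',a[...,::-1])
E
```

```text
top -0.2 199 x [-0.053 -0.045  0.013] y [-0.028  0.028  0.038]
top -0.19 88 x [-0.052 -0.051 -0.03 ] y [-0.022  0.001  0.023]
top -0.18 95 x [-0.052 -0.051 -0.007] y [-0.021  0.011  0.025]
top -0.17 140 x [-0.052 -0.046  0.015] y [-0.022  0.021  0.024]
top -0.16 271 x [-0.096 -0.027  0.015] y [-0.025  0.022  0.026]
top -0.15 1299 x [-0.097 -0.071  0.052] y [-0.036  0.01   0.037]
top -0.14 151 x [-0.097 -0.053  0.056] y [-0.031  0.025  0.037]
top -0.13 435 x [-0.094  0.006  0.076] y [-0.035  0.029  0.038]
top -0.12 283 x [-0.089  0.007  0.083] y [-0.009  0.031  0.037]
top -0.11 83 x [-0.089 -0.054  0.086] y [-0.034  0.028  0.037]
top -0.1 11 x [0.046 0.047 0.048] y [-0.013  0.007  0.012]
top -0.09 15 x [0.044 0.047 0.048] y [-0.002  0.002  0.008]
top -0.08 25 x [0.044 0.049 0.063] y [-0.006  0.01   0.012]
top -0.07 34 x [-0.063  0.048  0.062] y [-0.009  0.01   0.012]
top -0.06 45 x [-0.063  0.045  0.062] y [-0.009  0.01   0.012]
top -0.05 42 x [-0.059  0.045  0.058] y [-0.004  0.01   0.012]
top -0.04 12 x [-0.052  0.045  0.051] y [-0.009  0.008  0.011]
[-0.055, 0, 0] [ 84.2 369. ]
[0.
[... 617 characters left out ...]
cene -0.12 251 x [-0.087  0.009  0.087] y [-0.029  0.035  0.041]
scene -0.11 34 x [-0.086 -0.049  0.086] y [-0.009  0.035  0.04 ]
scene -0.1 8 x [-0.055 -0.049 -0.048] y [-0.003  0.012  0.017]
scene -0.09 67 x [-0.064 -0.047  0.064] y [-0.008  0.012  0.015]
scene -0.08 73 x [-0.064 -0.046  0.064] y [-0.003  0.011  0.017]
scene -0.07 66 x [-0.063 -0.046  0.063] y [-0.007  0.012  0.017]
scene -0.06 56 x [-0.063 -0.046  0.063] y [-0.006  0.012  0.015]
scene -0.05 42 x [-0.062 -0.046  0.06 ] y [-0.008  0.01   0.014]
scene -0.04 4 x [-0.053 -0.048  0.051] y [0.007 0.007 0.012]
[-0.055, 0, 0] [463.8  91.6]
[0.055, 0, 0] [509.4 109.1]
[-0.055, 0, -0.04] [468.4  78.6]
[0.055, 0, -0.04] [515.3  96.2]
```

View pics/c4.png

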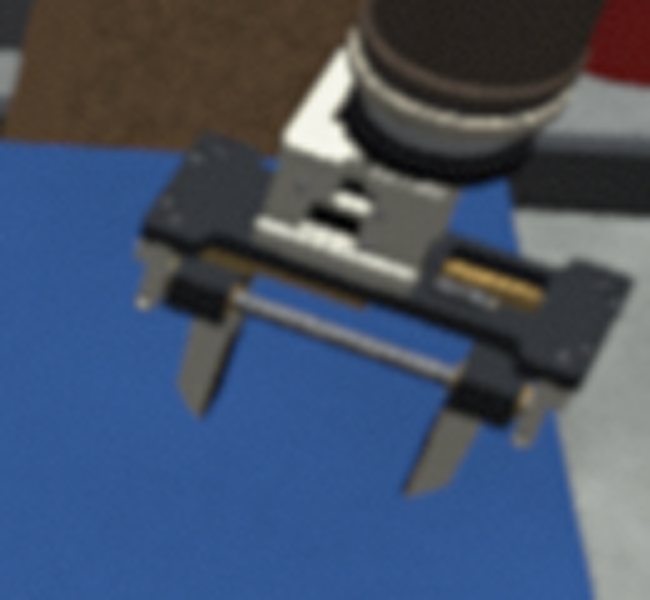

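The check explains it. In both views the real fingertips lie about 40 mm short of the reported TCP: tips at tool z ≈ -0.04, body from -0.107. Both cameras place the bench, the robot base and the known heights correctly, so the reported tool point is what's off. From here I'll use tip = TCP − 0.040·z_tool. I'll back off and lower to the correct base height.

Emit:
jog_arm(commands="-0.3 -0.0054 -0.02 0 0 0 -0.0057; -0.3 -0.0054 -0.02 0 0 0 -0.0057; -0.3 -0.0054 -0.02 0 0 0 -0.0057; -0.3 0 0 -0.055 0 0 0; -0.3 0 0 -0.053 0 0 0")

```text
clock: 5.45
position: [0.5057, -0.2557, -0.0106]
ee_rot: [-2.468, 0.238, -0.098]
force: [-0.3, 1.0, 0.2]
width: 0.651
```

```bash
cat >> m.py <<'E'
def tip(s=None):
    s=s or status.observe(); M=Ro.from_rotvec(s['ee_rot']).as_matrix(); return s['position']-.04*M[:,2]
_box=box
def box(fn=None):
    c,ang,W=_box(fn); t=tip(); n=np.array([np.cos(np.radians(ang)),np.sin(np.radians(ang))]); e=t[:2]-np.array(c)
    print('TIP',t.round(4),'along',(e@n).round(4),'lat',(e@[-n[1],n[0]]).round(4)); return c,ang,W
E
python3 - <<'E'
from m import *
c,ang,W=box()
print('tip after; plan')
C=np.array(c); y=ang; th=np.radians(38.2); T=[]
# reported tcp = tip+.04*z ; horizontally .04*sin(th) ahead along n: reported = C - (.0475-.0247) n
pt=lambda C,y:C-(.0475-.04*np.sin(th))*np.array([np.cos(np.radians(y)),np.sin(np.radians(y))])
prev=pt(C,y); print('contact reported',prev.round(4))
for dist,y1,n in [(72,103,12),(75,103,12),(40,90.5,8)]:
    dy=(y1-y)/n
    for i in range(n):
        ym=y+dy/2; C=C+dist/n/1e3*np.array([np.cos(np.radians(ym)),np.sin(np.radians(ym))]); y+=dy
        if i in(n//2-1,n-1):
            p=pt(C,y); print('C',C.round(4),'yaw',round(y,1),'rep tcp',p.round(4),'row',((p-prev)/(n/2)/.3).round(4),'wz',round(dy/360,4)); prev=p
E
```

```text
box c [ 0.5151 -0.2081] dims [0.0804 0.1295] yaw 78.39 topz 0.1905
{'clock': 5.5, 'position': [0.505, -0.254, -0.013], 'ee_rot': [-2.466, 0.238, -0.094], 'force': [-0.586, 1.144, -1.768], 'width': 0.652, 'joints': [0.366, 0.937, 0.646, 1.69, -1.004, 1.415, 1.304]}
tool x yaw -11.17 tilt 38.2 zdir yaw 78.2
tcp in box: along -0.047 lat(+ = dock left, -x) 0.0006
TIP [ 0.5    -0.2782  0.018 ] along -0.0717 lat 0.0007
tip after; plan
contact reported [ 0.5105 -0.2304]
C [ 0.5185 -0.1723] yaw 90.7 rep tcp [ 0.5188 -0.195 ] row [0.0046 0.0196] wz 0.0057
C [ 0.5142 -0.1366] yaw 103.0 rep tcp [ 0.5194 -0.1588] row [0.0003 0.0201] wz 0.0057
C [ 0.5058 -0.1001] yaw 103.0 rep tcp [ 0.5109 -0.1223] row [-0.0047  0.0203] wz 0.0
C [ 0.4974 -0.0635] yaw 103.0 rep tcp [ 0.5025 -0.0857] row [-0.0047  0.0203] wz 0.0
C [ 0.4939 -0.0438] yaw 96.8 rep tcp [ 0.4966 -0.0664] row [-0.0049  0.0161] wz -0.0043
C [ 0.4927 -0.0239] yaw 90.5 rep tcp [ 0.4929 -0.0466] row [-0.0031  0.0165] wz -0.0043
```

Emit:
jog_arm(commands="-0.3 0.0035 0.015 0 0 0 0; -0.3 0.0035 0.015 0 0 0 0; -0.3 0.0035 0.015 0 0 0 0; -0.3 0.0035 0.015 0 0 0 0; -0.3 0.0035 0.015 0 0 0 0")

```text
clock: 6.0
position: [0.5116, -0.2321, -0.0093]
ee_rot: [-2.468, 0.235, -0.098]
force: [-0.5, -2.4, 0.3]
width: 0.649
```

Emit:
jog_arm(commands="-0.3 0.0046 0.0196 0 0 0 0.0057; -0.3 0.0046 0.0196 0 0 0 0.0057; -0.3 0.0046 0.0196 0 0 0 0.0057; -0.3 0.0046 0.0196 0 0 0 0.0057; -0.3 0.0046 0.0196 0 0 0 0.0057")

```text
clock: 6.5
position: [0.5184, -0.2082, -0.0096]
ee_rot: [-2.485, 0.016, -0.023]
force: [-1.7, -14.7, 3.0]
width: 0.653
```

```bash
python3 -c "
from m import *
box()"
```

```text
box c [ 0.5174 -0.1842] dims [0.0801 0.1299] yaw 88.67 topz 0.1905
{'clock': 6.55, 'position': [0.519, -0.206, -0.01], 'ee_rot': [-2.484, 0.01, -0.022], 'force': [-1.175, -11.453, 3.235], 'width': 0.649, 'joints': [0.277, 0.929, 0.623, 1.661, -0.941, 1.421, 1.329]}
tool x yaw -0.72 tilt 37.7 zdir yaw 88.3
tcp in box: along -0.0221 lat(+ = dock left, -x) -0.0023
TIP [ 0.5185 -0.2308  0.0221] along -0.0465 lat -0.0022
```

Emit:
jog_arm(commands="-0.3 0.002 0.02 0 0 0 0.0057; -0.3 0.0005 0.02 0 0 0 0.0057; -0.3 0.0003 0.02 0 0 0 0.0057; -0.3 0.0003 0.02 0 0 0 0.0057; -0.3 0 0.02 0 0 0 0.0057")

```text
clock: 7.05
position: [0.5202, -0.178, -0.0096]
ee_rot: [-2.478, -0.207, 0.053]
force: [2.3, -14.2, 2.7]
width: 0.65
```

Emit:
jog_arm(commands="-0.3 -0.002 0.02 0 0 0 0.0057; -0.3 -0.003 0.02 0 0 0 0.0057; -0.3 -0.0047 0.0203 0 0 0 0; -0.3 -0.0047 0.0203 0 0 0 0; -0.3 -0.0047 0.0203 0 0 0 0")

```text
clock: 7.55
position: [0.515, -0.1479, -0.0096]
ee_rot: [-2.471, -0.295, 0.082]
force: [3.6, -15.4, 3.1]
width: 0.655
```

```bash
python3 -c "
from m import *
box()"
```

```text
box c [ 0.5076 -0.1249] dims [0.1301 0.0805] yaw 102.79 topz 0.1904
{'clock': 7.6, 'position': [0.515, -0.146, -0.009], 'ee_rot': [-2.468, -0.295, 0.083], 'force': [2.387, -10.587, 1.305], 'width': 0.653, 'joints': [0.172, 0.922, 0.587, 1.648, -0.849, 1.424, 1.391]}
tool x yaw 13.39 tilt 37.7 zdir yaw 102.4
tcp in box: along -0.0224 lat(+ = dock left, -x) -0.0022
TIP [ 0.52   -0.1701  0.0222] along -0.0468 lat -0.0021
```

Emit:
jog_arm(commands="-0.3 -0.0045 0.0195 0 0 0 0; -0.3 -0.0045 0.0195 0 0 0 0; -0.3 -0.0045 0.0195 0 0 0 0; -0.3 -0.0045 0.0195 0 0 0 0; -0.3 -0.0045 0.0195 0 0 0 0")

```text
clock: 8.1
position: [0.5083, -0.1187, -0.0097]
ee_rot: [-2.47, -0.294, 0.082]
force: [3.7, -14.6, 3.9]
width: 0.648
```

Emit:
jog_arm(commands="-0.3 -0.0045 0.0195 0 0 0 0; -0.3 -0.0045 0.0195 0 0 0 0; -0.3 -0.0045 0.0195 0 0 0 0; -0.3 -0.0045 0.0165 0 0 0 -0.004; -0.3 -0.0045 0.0165 0 0 0 -0.004")

```text
clock: 8.6
position: [0.5017, -0.0912, -0.0097]
ee_rot: [-2.476, -0.232, 0.06]
force: [3.4, -15.3, 3.9]
width: 0.654
```

```bash
python3 -c "
from m import *
box()"
```

```text
box c [ 0.4954 -0.0683] dims [0.1299 0.0807] yaw 100.76 topz 0.1904
{'clock': 8.65, 'position': [0.501, -0.09, -0.01], 'ee_rot': [-2.475, -0.229, 0.06], 'force': [3.929, -11.127, 2.192], 'width': 0.647, 'joints': [0.103, 0.866, 0.579, 1.793, -0.908, 1.336, 1.376]}
tool x yaw 10.3 tilt 37.7 zdir yaw 99.3
tcp in box: along -0.0225 lat(+ = dock left, -x) -0.0015
TIP [ 0.505  -0.1142  0.0221] along -0.0469 lat -0.0009
```

Emit:
jog_arm(commands="-0.3 -0.0055 0.0165 0 0 0 -0.0036; -0.3 -0.005 0.0165 0 0 0 -0.0036; -0.3 -0.005 0.0165 0 0 0 -0.0036; -0.3 -0.0045 0.0165 0 0 0 -0.0036; -0.3 -0.004 0.0165 0 0 0 -0.0036")

```text
clock: 9.15
position: [0.4947, -0.0668, -0.0097]
ee_rot: [-2.484, -0.09, 0.01]
force: [2.9, -15.3, 4.8]
width: 0.647
```

Emit:
jog_arm(commands="-0.3 -0.004 0.0165 0 0 0 -0.0036; -0.3 -0.0035 0.0165 0 0 0 -0.0036; -0.3 -0.003 0.0165 0 0 0 -0.0036; -0.3 0 0.012 0 0 0 0; -0.3 0 0.012 0 0 0 0")

```text
clock: 9.65
position: [0.4911, -0.0449, -0.0098]
ee_rot: [-2.485, -0.006, -0.018]
force: [0.2, -16.9, 6.2]
width: 0.651
```

```bash
python3 -c "
from m import *
c,a,W=box('t5.png')
P,s=sel(W,(.06,.08),(.3,.53),(.02,.15)); print('dock',rect(P[:,:2]))"
```

```text
box c [ 0.4893 -0.0207] dims [0.1296 0.0796] yaw 90.62 topz 0.1903
{'clock': 9.7, 'position': [0.491, -0.044, -0.01], 'ee_rot': [-2.484, -0.007, -0.018], 'force': [-0.002, -14.345, 4.36], 'width': 0.651, 'joints': [0.057, 0.801, 0.577, 1.975, -1.045, 1.222, 1.342]}
tool x yaw 0.02 tilt 37.7 zdir yaw 88.9
tcp in box: along -0.0233 lat(+ = dock left, -x) -0.0015
TIP [ 0.4906 -0.0684  0.022 ] along -0.0477 lat -0.0008
dock (array([0.4569, 0.0645]), array([0.145 , 0.0601]), 0.79, np.float64(0.014))
```

View pics/t5.png

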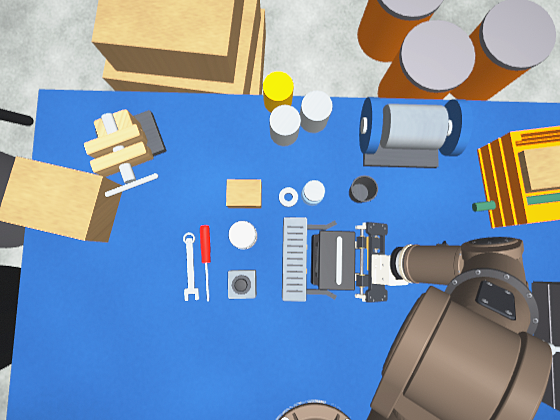

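Emit:
jog_arm(commands="-0.3 0 0.01 0 0 0 0.0004; -0.3 0 0.01 0 0 0 0.0004; -0.3 0 0.01 0 0 0 0.0004; -0.3 0 0.008 0 0 0 0.0004; -0.3 0 0.006 0 0 0 0.0004")

```text
clock: 10.2
position: [0.4914, -0.0317, -0.0098]
ee_rot: [-2.485, -0.022, -0.013]
force: [0.5, -16.8, 6.0]
width: 0.646
```

```bash
python3 -c "
from m import *
box()"
```

```text
box c [ 0.4893 -0.008 ] dims [0.1298 0.0786] yaw 90.4 topz 0.1904
{'clock': 10.25, 'position': [0.491, -0.031, -0.01], 'ee_rot': [-2.485, -0.022, -0.013], 'force': [0.255, -15.964, 5.015], 'width': 0.649, 'joints': [0.037, 0.795, 0.571, 1.984, -1.05, 1.212, 1.338]}
tool x yaw 0.74 tilt 37.6 zdir yaw 89.6
tcp in box: along -0.0234 lat(+ = dock left, -x) -0.0019
TIP [ 0.4913 -0.0557  0.0219] along -0.0478 lat -0.0016
```

About 3 mm is left. I'll creep forward and watch the force.

Emit:
jog_arm(commands="-0.3 0 0.0025 0 0 0 0; -0.3 0 0.0025 0 0 0 0; -0.3 0 0.0025 0 0 0 0; -0.3 0 0.0015 0 0 0 0; -0.3 0 0 0 0 0 0")

```text
clock: 10.75
position: [0.4914, -0.0291, -0.0098]
ee_rot: [-2.485, -0.022, -0.013]
force: [-0.1, -16.2, 5.5]
width: 0.649
```

Emit:
jog_arm(commands="-0.3 0 0.0015 0 0 0 0; -0.3 0 0.0015 0 0 0 0; -0.3 0 0 0 0 0 0; -0.3 0 0 0 0 0 0; -0.3 0 0 0 0 0 0")

```text
clock: 11.25
position: [0.4914, -0.0284, -0.0098]
ee_rot: [-2.485, -0.021, -0.013]
force: [0.7, -17.4, 6.7]
width: 0.649
```

```bash
python3 -c "
from m import *
box()"
```

```text
box c [ 0.4892 -0.0055] dims [0.1297 0.0802] yaw 90.77 topz 0.1902
{'clock': 11.3, 'position': [0.491, -0.028, -0.01], 'ee_rot': [-2.485, -0.021, -0.013], 'force': [0.535, -16.832, 6.554], 'width': 0.652, 'joints': [0.032, 0.794, 0.57, 1.988, -1.054, 1.208, 1.337]}
tool x yaw 0.7 tilt 37.6 zdir yaw 89.6
tcp in box: along -0.0229 lat(+ = dock left, -x) -0.002
TIP [ 0.4913 -0.0528  0.0219] along -0.0473 lat -0.0015
```

Emit:
jog_arm(commands="-0.3 0 0.002 0 0 0 0; -0.3 0 0.002 0 0 0 0; -0.3 0 0 0 0 0 0; -0.3 0 0 0 0 0 0; -0.3 0 0 0 0 0 0")

```text
clock: 11.8
position: [0.4915, -0.0282, -0.0098]
ee_rot: [-2.487, -0.021, -0.014]
force: [-0.8, -19.7, 7.3]
width: 0.649
```

Emit:
jog_arm(commands="-0.3 0 0.002 0 0 0 0; -0.3 0 0.002 0 0 0 0; -0.3 0 0 0 0 0 0; -0.3 0 0 0 0 0 0; -0.3 0 0 0 0 0 0")

```text
clock: 12.3
position: [0.4916, -0.0281, -0.0099]
ee_rot: [-2.488, -0.02, -0.015]
force: [-2.2, -24.3, 9.7]
width: 0.649
```

Emit:
jog_arm(commands="-0.3 0 0.003 0 0 0 0; -0.3 0 0.003 0 0 0 0; -0.3 0 0 0 0 0 0; -0.3 0 0 0 0 0 0; -0.3 0 0 0 0 0 0")

```text
clock: 12.8
position: [0.4917, -0.0281, -0.01]
ee_rot: [-2.49, -0.018, -0.016]
force: [-3.0, -29.6, 13.1]
width: 0.647
```

```bash
python3 -c "
from m import *
for _ in range(3): c,a,W=_box()
P,s=sel(W,(.06,.08),(.3,.75),(.02,.15)); print('dock',rect(P[:,:2]))
e,V=shot('scene')
P,s=sel(V,(.06,.08),(.3,.75),(.02,.15)); print('dock sc',rect(P[:,:2]))
P,s=sel(V,(.18,.2),(.2,.8),(-.5,.1)); print('box sc',rect(P[:,:2]))"
```

```text
Traceback (most recent call last):
NameError: name '_box' is not defined. Did you mean: 'box'?
```

Force rose to 30 N with no further motion, so the box is on the stop. Backing away.

Emit:
jog_arm(commands="-0.3 0 -0.01 0 0 0 0; -0.3 0 -0.03 0 0 0 0; -0.3 0 -0.06 0 0 0 0; -0.3 0 -0.08 0 0 0 0; -0.3 0 -0.09 0 0 0 0")

```text
clock: 13.3
position: [0.4892, -0.0998, -0.0095]
ee_rot: [-2.475, -0.027, -0.006]
force: [1.0, -0.7, -0.2]
width: 0.65
```

Emit:
jog_arm(commands="-0.3 0 -0.02 0.1 0 0 0; -0.3 0 0 0.15 0 0 0; -0.3 0 0 0.15 0 0 0; -0.3 0 0 0.15 0 0 0; -0.3 0 0 0.15 0 0 0")

```text
clock: 13.8
position: [0.4889, -0.1058, 0.2021]
ee_rot: [-2.476, -0.025, -0.006]
force: [1.7, 0.3, -1.0]
width: 0.649
```

Emit:
jog_arm(commands="1 -0.02 0 0.1 -0.021 0 0; 1 -0.03 0 0.1 -0.021 0 0; 1 -0.04 0 0.05 -0.021 0 0; 1 -0.04 0 0 -0.021 0 0; 1 -0.04 0 0 -0.021 0 0")

```text
clock: 14.3
position: [0.4393, -0.1065, 0.2763]
ee_rot: [-3.137, -0.03, -0.003]
force: [-1.5, 0.5, -1.2]
width: 0.27
```

```bash
python3 - <<'E'
from m import *
for _ in range(2): c,a,W=box()
P,s=sel(W,(.06,.08),(.3,.53),(.02,.15)); print('dock',rect(P[:,:2]))
Q=P; 
e,V=shot('scene')
P,s=sel(V,(.06,.08),(.3,.53),(.02,.15)); print('dock sc',rect(P[:,:2]))
P,s=sel(V,(.18,.2),(.2,.8),(-.5,.1)); print('box sc',rect(P[:,:2]))
for n,U in(('top',W),('sc',V)):
    P,s=sel(U,(.073,.085),(.38,.46),(.15,.25)); print(n,'button',rect(P[:,:2]),P[:,2].max().round(4), np.percentile(P[:,2],[50,90]).round(4))
E
```

```text
box c [ 0.4891 -0.0056] dims [0.1295 0.0803] yaw 90.92 topz 0.1903
{'clock': 14.35, 'position': [0.438, -0.102, 0.276], 'ee_rot': [3.136, 0.037, -0.0], 'force': [-0.439, 1.805, -2.014], 'width': 0.215, 'joints': [-0.686, 0.054, 0.858, 1.884, -0.037, 1.222, 0.207]}
tool x yaw 1.35 tilt 0.3 zdir yaw -91.2
tcp in box: along -0.0959 lat(+ = dock left, -x) 0.0522
TIP [ 0.4384 -0.1021  0.3157] along -0.0957 lat 0.0522
box c [ 0.489  -0.0055] dims [0.1294 0.0803] yaw 90.92 topz 0.1903
{'clock': 14.4, 'position': [0.438, -0.101, 0.275], 'ee_rot': [-3.135, -0.047, 0.002], 'force': [0.452, 1.186, -0.234], 'width': 0.18, 'joints': [-0.679, 0.058, 0.86, 1.882, -0.053, 1.225, 0.228]}
tool x yaw 1.72 tilt 0.4 zdir yaw 104.1
tcp in box: along -0.0943 lat(+ = dock left, -x) 0.052
TIP [ 0.4385 -0.1008  0.3155] along -0.0945 lat 0.0519
dock (array([0.4569, 0.0634]), array([0.1453, 0.0624]), 0.62, np.float64(0.011))
dock sc (array([0.4583, 0.0639]), array([0.143 , 0.0632]), 0.39, np.float64(0.007))
box sc (array([ 0.4927, -0.0044]), array([0.1338, 0.0807]), 0.46, np.float64(0.008))
top button (array([0.4222, 0.1977]), array([0.0409, 0.0365]), 80.63, np.float64(1.407)) 0.0848 [0.0813 0.0837]
sc button (array([0.4263, 0.1971]), array([0.0424, 0.0477]), 84.97, np.float64(1.483)) 0.0848 [0.0798 0.0839]
```

```bash
python3 - <<'E'
from m import *
for n in('top','scene'):
    W=np.load(n+'0.npz')['W']; p=np.load(n+'0.npz')['p']
    m=(abs(W[...,0]-.419)<.045)&(abs(W[...,1]-.197)<.045)&(W[...,2]>.05)
    r,c=np.where(m); print(n,r.min(),r.max(),c.min(),c.max())
    Z=(W[r.min():r.max()+1,c.min():c.max()+1,2]*1000)
    print('\n'.join(' '.join('%3.0f'%v for v in row) for row in np.nan_to_num(Z)))
    for lo,hi in((.055,.066),(.07,.1)):
        mm=m&(W[...,2]>lo)&(W[...,2]<hi); P=W[mm]; c,rad=cv2.minEnclosingCircle(P[:,:2].astype(np.float32)); print(lo,hi,len(P),'mean',P.mean(0).round(4),'circ',np.round(c,4),round(rad,4),'bbox mid',((P.min(0)+P.max(0))/2).round(4))
E
```

```text
top 271 298 228 255
 -0  59  59  57  59  60  58  59  60  60  59  59  59  61  58  57  58  57  58  59  58  57  61  58  62  63  60  37
 59  59  59  59  61  61  62  62  59  59  58  60  60  58  59  63  61  59  57  60  64  59  60  61  61  57  59  47
 57  60  61  61  62  58  64  59  61  58  60  62  61  60  57  59  61  59  63  58  59  60  61  61  59  60  58  50
 60  60  62  59  62  59  62  63  62  59  60  59  59  57  64  58  59  59  62  57  61  58  62  61  61  60  58  49
 59  62  61  60  60  61  63  61  60  60  59  61  61  62  60  58  62  58  59  59  59  61  58  56  59  63  58  48
 59  59  59  58  62  60  62  62  61  69  72  73  74  72  72  72  73  65  59  61  57  62  61  58  62  60  60  50
 62  60  58  61  61  59  60  60  75  76  71  74  72  71  75  70  71  73  71  58  61  60  60  60  58  62  58  51
 60  61  61  58  60  62  71  71  73  70  74  71  70  73  72  74  76  74  69  72  61  61  59  62  61  58  59  55
 60  58  57  59  59  59  71  69  71  72  75  79  87  82  81  75  73  70  73  73  71  62  58  63  58  63  57  54
 60  61  61  61  60  73  71  71  74  84  84  80  81  80  83  80  82  72 
[... 4906 characters left out ...]
 60  59  59  59
 57  59  59  58  60  58  57  57  59  55  59  58  60  59  58  59  60  61  58  61  60  57  62  63  59  64  60  62  61  61
 48  55  53  55  53  59  53  55  59  54  55  59  60  57  60  57  58  57  59  54  61  56  58  56  58  58  60  60  59   0
 47  49  49  53  47  52  51  53  54  48  52  50  52  53  53  52  50  53  53  50  54  49  52  55  54  56  55  59  53   1
 43  47  47  49  50  47  48  49  49  44  50  50  50  50   0  46  47  48  50  49  48  52  49  53  55  50  48  50  53   3
0.055 0.066 409 mean [0.4336 0.1981 0.0607] circ [0.4252 0.1978] 0.0472 bbox mid [0.4254 0.1975 0.0605]
0.07 0.1 243 mean [0.4289 0.198  0.0779] circ [0.4243 0.199 ] 0.0253 bbox mid [0.425  0.1983 0.0799]
```

Emit:
jog_arm(commands="1 -0.01 0.15 0 0 0 0; 1 -0.01 0.15 0 0 0 0; 1 -0.01 0.15 0 0 0 0; 1 -0.01 0.15 0 0 0 0; 1 -0.01 0.15 0 0 0 0")

```text
clock: 14.95
position: [0.4238, 0.1196, 0.275]
ee_rot: [-3.131, -0.025, 0.006]
force: [1.6, 0.4, 0.8]
width: 0.005
```

Emit:
jog_arm(commands="1 0 0.05 -0.1 0 0 0; 1 0 0.05 -0.1 0 0 0; 1 0 0.05 -0.1 0 0 0; 1 0 0.05 -0.1 0 0 0; 1 0 0.05 -0.1 0 0 0")

```text
clock: 15.45
position: [0.4248, 0.1931, 0.1235]
ee_rot: [-3.132, -0.024, 0.005]
force: [0.1, 2.0, 0.3]
width: 0.007
```

```bash
python3 - <<'E'
from m import *
s=st(); print('tip',tip(s).round(4))
M=Ro.from_rotvec(s['ee_rot']).as_matrix();print(M.round(3)[:,2])
d,V=shot('scene'); T=(V-s['position'])@M
ok=np.isfinite(V[...,0])&(abs(T[...,0])<.06)&(abs(T[...,1])<.03)
for a in np.arange(-.1,.0,.01):
    q=T[ok&(T[...,2]>=a)&(T[...,2]<a+.01)]
    if len(q)>1: print(a.round(2),len(q),'x',np.percentile(q[:,0],[2,50,98]).round(3),'y',np.percentile(q[:,1],[2,50,98]).round(3))
cv2.imwrite('pics/c6.png',cv2.resize(d['pixels'][80:260,200:420],None,fx=3,fy=3,interpolation=cv2.INTER_CUBIC)[...,::-1])
E
```

```text
{'clock': 15.45, 'position': [0.425, 0.193, 0.124], 'ee_rot': [-3.132, -0.024, 0.005], 'force': [0.136, 2.03, 0.349], 'width': 0.007, 'joints': [-0.982, 0.269, 0.555, 2.065, -0.199, 0.856, -0.296]}
tip [0.425  0.1927 0.1635]
[-0.003  0.009 -1.   ]
```

View pics/c6.png

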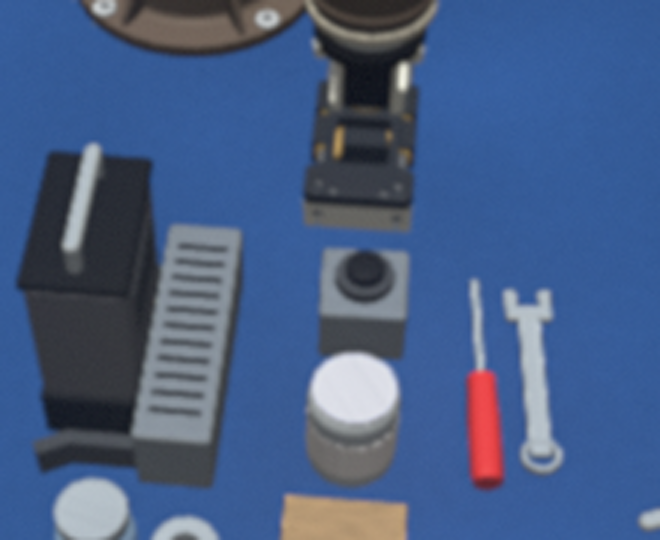

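The crop shows the box against the dock housing, at about px (95,290) in the crop, and the hand above the station. The tin, screwdriver, wrench, carton and jar are undisturbed. Next I descend to press the button.

Emit:
jog_arm(commands="1 -0.001 0.003 -0.06 0.0003 0 0; 1 -0.001 0.003 -0.06 0.0003 0 0; 1 -0.001 0.003 -0.05 0.0003 0 0; 1 -0.001 0.003 -0.04 0.0003 0 0; 1 -0.001 0.003 -0.02 0.0003 0 0")

```text
clock: 16.0
position: [0.4227, 0.1977, 0.0553]
ee_rot: [-3.124, -0.027, 0.005]
force: [-0.3, 0.3, 1.2]
width: 0.007
```

Emit:
jog_arm(commands="1 0 0 -0.01 0 0 0; 1 0 0 -0.01 0 0 0; 1 0 0 -0.01 0 0 0; 1 0 0 -0.005 0 0 0; 1 0 0 0 0 0 0")

```text
clock: 16.5
position: [0.4221, 0.1993, 0.0456]
ee_rot: [-3.123, -0.031, 0.003]
force: [-0.6, 0.3, 0.1]
width: 0.008
```

Emit:
jog_arm(commands="1 0 -0.003 -0.003 -0.0015 0 0; 1 0 -0.003 -0.004 -0.0014 0 0; 1 0 0 -0.004 0 0 0; 1 0 0 -0.004 0 0 0; 1 0 0 0 0 0 0")

```text
clock: 17.0
position: [0.4223, 0.1977, 0.0411]
ee_rot: [-3.141, -0.031, 0.002]
force: [0.5, 1.7, 3.1]
width: 0.005
```

Emit:
jog_arm(commands="1 0 0 -0.004 0 0 0; 1 0 0 -0.004 0 0 0; 1 0 0 0 0 0 0; 1 0 0 0 0 0 0; 1 0 0 0 0 0 0")

```text
clock: 17.5
position: [0.4224, 0.1977, 0.0388]
ee_rot: [-3.141, -0.031, 0.002]
force: [-0.8, 3.2, 5.0]
width: 0.006
```

Emit:
jog_arm(commands="1 0 0 -0.004 0 0 0; 1 0 0 -0.004 0 0 0; 1 0 0 0 0 0 0; 1 0 0 0 0 0 0; 1 0 0 0 0 0 0")

```text
clock: 18.0
position: [0.4225, 0.1979, 0.0381]
ee_rot: [-3.139, -0.031, 0.002]
force: [-7.8, -1.0, 38.4]
width: 0.003
```

Emit:
jog_arm(commands="1 0 0 -0.004 0 0 0; 1 0 0 -0.004 0 0 0; 1 0 0 0 0 0 0; 1 0 0 0 0 0 0; 1 0 0 0 0 0 0")

```text
clock: 18.5
position: [0.4226, 0.198, 0.0373]
ee_rot: [-3.137, -0.03, 0.003]
force: [-17.4, -4.9, 72.3]
width: 0.006
```

The force jumped from about 5 N to 38 N and then 72 N, with the tip stopped at about 0.038. That is 6 mm below first contact, so the button is fully down. Releasing now.

Emit:
jog_arm(commands="1 0 0 0.008 0 0 0; 1 0 0 0.01 0 0 0; 1 0 0 0.02 0 0 0; 1 0 0 0.04 0 0 0; 1 0 0 0.1 0 0 0")

```text
clock: 19.0
position: [0.4204, 0.1959, 0.0865]
ee_rot: [3.138, 0.03, -0.009]
force: [0.8, -0.2, 0.6]
width: 0.007
```

Emit:
jog_arm(commands="1 0 0 0.15 0 0 0; 1 0 0 0.15 0 0 0; 1 0 0 0.15 0 0 0; 1 -0.03 0.1 0 0 0 0; 1 -0.03 0.15 0 0 0 0")

```text
clock: 19.5
position: [0.4054, 0.2708, 0.2246]
ee_rot: [-3.139, -0.022, -0.001]
force: [0.4, 0.7, 0.2]
width: -0.0
```

Emit:
jog_arm(commands="1 -0.03 0.15 0 0 0 0; 1 -0.03 0.15 0 0 0 0; 1 0 0.1 0 0 0 0; 1 0 0 0 0 0 0; 1 0 0 0 0 0 0")

```text
clock: 20.0
position: [0.3861, 0.3917, 0.222]
ee_rot: [3.14, 0.032, -0.003]
force: [-0.2, -1.0, -0.1]
width: 0.004
```

```bash
python3 - <<'E'
from m import *
c,a,W=box('t7.png'); d,V=shot('scene')
o=[np.load(n+'0.npz')['W'] for n in('top','scene')]
for n,U,O in(('top',W,o[0]),('sc',V,o[1])):
    for nm,zr,xr,yr in [('dock',(.06,.08),(.3,.53),(.02,.15)),('station',(.052,.066),(.36,.48),(.12,.27)),('button',(.077,.095),(.38,.46),(.15,.25)),('tin',(.08,.1),(.48,.62),(.12,.27)),('jar',(.065,.085),(.6,.72),(-.05,.06)),('cup',(.06,.08),(.6,.75),(-.25,0)),('carton',(.045,.065),(.6,.75),(.1,.3)),('bearing',(.01,.025),(.6,.7),(.02,.1))]:
        try:
            A=sel(O,zr,xr,yr)[0];B=sel(U,zr,xr,yr)[0]; print(n,nm,len(A),len(B),A.mean(0).round(4),B.mean(0).round(4))
        except Exception as e: print(n,nm,'none')
P=sel(V,(.18,.2),(.2,.8),(-.5,.1))[0]; print('box sc',rect(P[:,:2]))
E
```

```text
box c [ 0.4891 -0.0055] dims [0.1295 0.0803] yaw 90.91 topz 0.1903
{'clock': 20.05, 'position': [0.386, 0.391, 0.222], 'ee_rot': [3.14, 0.029, -0.003], 'force': [0.117, -0.345, -0.132], 'width': 0.002, 'joints': [-1.273, 0.299, 0.505, 1.739, -0.157, 1.146, -0.702]}
tool x yaw 1.06 tilt 0.1 zdir yaw -142.6
tcp in box: along 0.398 lat(+ = dock left, -x) 0.0963
TIP [0.3865 0.3909 0.2622] along 0.398 lat 0.0963
top dock 1407 1447 [0.4569 0.0647 0.0702] [0.4575 0.0638 0.0703]
top station 485 482 [0.4213 0.1953 0.0597] [0.4213 0.1955 0.0598]
top button 129 129 [0.4215 0.1967 0.0823] [0.4215 0.1968 0.082 ]
top tin 555 554 [0.5453 0.1978 0.0895] [0.5453 0.1979 0.0896]
top jar 345 343 [0.6626 0.0193 0.075 ] [0.6627 0.0193 0.075 ]
top cup 178 174 [ 0.6752 -0.1123  0.0686] [ 0.6755 -0.1121  0.0685]
top carton 940 937 [0.6554 0.201  0.0548] [0.6553 0.2011 0.0548]
top bearing 199 200 [0.6541 0.0797 0.0177] [0.6542 0.0799 0.0177]
sc dock 1190 1238 [0.4617 0.066  0.0714] [0.4625 0.0647 0.0714]
sc station 433 436 [0.435  0.1981 0.0603] [0.4351 0.198  0.0604]
sc button 120 126 [0.4256 0.1979 0.0827] [0.4262 0.1974 0.0828]
sc tin 628 630 [0.5533 0.1996 0.0899] [0.5533 0.1995 0.0901]
sc jar 459 457 [0.6694 0.0205 0.0757] [0.6694 0.0207 0.0759]
sc cup 298 302 [ 0.6761 -0.1097  0.0685] [ 0.6755 -0.1096  0.0682]
sc carton 1253 1246 [0.6632 0.2019 0.0559] [0.6631 0.202  0.0559]
sc bearing 284 277 [0.6597 0.0804 0.0185] [0.6593 0.0803 0.0185]
box sc (array([ 0.4914, -0.0046]), array([0.1361, 0.0813]), 0.85, np.float64(0.015))
```

View pics/t7.png

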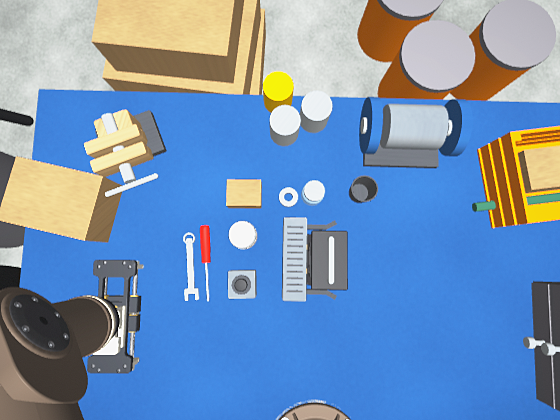

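The box is home: centre (0.489, -0.0055), front face at y≈0.0345 against the stop at ≈0.0347, upright. The button is back at 0.082, the bystanders are unmoved, and the arm is clear.

```bash
python3 -c "
from cell import arm; print(arm.sign_off())"
```

```text
the job is handed in; nothing more can be done
None
```

The battery box is docked against the back stop, and the button was pressed fully down and released. I handed the job in at about 20 s on the robot's clock. The hand-in reports no verdict.

**What I did:** I pushed the box at its base, about 25 to 30 mm up, with the gripper tilted 38° so its body stayed clear. The box turned about 12° on the way in. At the stop the push force rose from about 17 to 30 N with no more movement. I then backed off, closed the jaws and pressed the button until it bottomed.

**Last checks:**
- **Box:** it is upright, with its top at 0.190 m and its centre at (0.489, -0.0055). Its front face is at y ≈ 0.0345 against the stop at ≈ 0.0347.
- **Button:** its top is back at 0.082 m, the same as before the press.
- **Other objects:** the tin, jar, cup, carton and bearing are unmoved to within about 0.6 mm. The screwdriver and wrench look unchanged in the last picture, but I did not measure them.

**What disagreed or went less well:**
- **Tool point:** the reported TCP lies about 40 mm beyond the real fingertips in both cameras. I corrected for this before first touching the box, and the contact position confirmed it.
- **Button height:** I measured 82 mm, against "about 78" in the task.
- **Button force:** the press peaked at about 72 N at the fingertips once the button bottomed, more than I intended. That is under the 120 N wrist limit, and only the fingertips were touching.
- **Box angle:** the top view puts the box about 0.4° off the dock. I put this down to measurement noise, but it is not proven.

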